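Show a lacquered knob ball over the light stand

TASK

Lift the green lacquer pot by its handle off the light stand and set it down upright and gently, not dropped, on the round cork mat, wholly on the mat. Then pick up the metal dish by its arched handle and turn it about a quarter turn, so that its red tab points the same way as the red pointer of the stand; the amber ball lying loose in it is freshly lacquered, so do not touch it and keep it inside the dark ring of the dish all the way. Finish while holding the dish still and level in the gripper, centred over the light stand and a few centimetres above it without touching it, with the ball back in the middle, and leave everything else on the bench undisturbed.

Things in the scene. Friction and masses are not known exactly. Their poses are not given: they have to be found in the camera images.
- stand: Fixed light stand: a grey drum 120 mm across with a white disc on top, 50 mm high in all. Origin at the centre of its underside, on the bench; z up, x along its red pointer, a 14 mm wide bar that sticks out of the drum to 96 mm from the axis, 31 to 41 mm up. The pointer looks roughly away from the robot (+x, give or take 0.3 rad).
- stand_pointer (a point): Near the outer end of the stand's red pointer, 90 mm from the stand's axis, 36 mm above the bench.
- mat: Fixed round cork mat, 130 mm across, 4 mm thick. Origin at the centre of its underside, on the bench. The stand, the mat and the dish lie roughly side by side, about 0.3 m apart, in any order.
- pot: Loose green closed lacquer pot, 76 mm across its lid, 72 mm at the foot, 90 mm high to the lid's top, 0.35 to 0.6 kg; it starts upright in the middle of the light stand. Origin at the centre of its underside, z up. A rigid arched handle spans it along the pot's y, top at 138 mm; its posts stand 39 mm either side of the axis.
- pot_grip (a point): Middle of the pot handle's wooden grip, 130 mm above the pot's underside on its axis. The grip is a 16 mm square bar, 56 mm long along the pot's y: close the fingers along the pot's x. 32 mm free under it.
- dish: Loose dished round metal plate, 149 mm across, rim 24 mm high, 0.25 to 0.36 kg, a shallow 12 degree cone inside, with a dark ring of 30 mm radius. It stands on the bench, tab roughly to +y (0.3 rad either way). Origin at the centre of the underside, z up, x to its red tab (96 mm out). A rigid arched handle spans it along y, top at 120 mm, posts at the rim, 72 mm either side.
- dish_grip (a point): Middle of the dish handle's dark wooden grip, on the dish's axis 112 mm above its underside and above its centre of mass. The grip is a 16 mm square bar, 60 mm long along the dish's y: close the fingers along the dish's x. The ball's top is 58 mm below it.
- dish_tab (a point): On the dish's red tab, 90 mm from the dish's axis along its x, 21 mm above its underside.
- ball_center (a point): Centre of the loose amber ball, 36 mm across, 22 g, at rest in the middle of the dish, 26 mm above the dish's underside. It rolls off the middle when the dish is tilted more than some degrees or jerked, and rolls back when the dish is level again, to within about 10 mm.
- pencil: Bystander: loose flat red carpenter's pencil, 180 x 12 x 8 mm, long side along its x. Origin under its centre.
- screwdriver: Bystander: loose screwdriver with a yellow handle, 190 mm long, about 30 mm high, lying along its x. Origin under its middle.
- offcut: Bystander: loose pale wooden offcut, 45 x 130 x 30 mm. Origin under its centre.
- tape: Bystander: loose yellow roll of tape lying flat, 90 mm across, 25 mm high. Origin under its centre.
- glue: Bystander: loose white glue bottle with a green cap, 60 mm across, 170 mm high. Origin under its centre.
- tray: Bystander: loose wooden tray with finished amber balls, 120 x 160 x 45 mm. Origin under its centre.
- ball: The loose amber ball itself. Its origin lies on its surface and turns with it as it rolls, so use the point ball_center for its place.
Things that resemble listed ones, but are neither listed nor needed, are in the scene too. What is shaped like the mat but blue or purple is not meant.

How it is judged:
By the outcome, as a careful person would: the job done as asked, in the order asked, and still so for the second after the job is handed in, while the arm keeps its last pose, push and grip.
It also fails if it takes over 72 s, if anything falls off the work surface, if the arm or the gripper's body presses on something with over 40 N, if the wrist force passes 120 N, or if a joint passes its speed limit or range.

ROBOT

A 6-joint arm with a two-finger parallel gripper is mounted at the origin on the work surface. World frame = base frame: x ahead of the robot, y to its left, z up, the work surface at z = 0. Lengths are in m, angles in degrees, forces in N, time in s.
With the tool pointing down it reaches from about 0.35 to 0.725 m from the base axis. Payload 6 kg.
Tool frame: the origin (TCP) lies at the very end of the fingers, on their centre line; the grasp point (between the pads) lies 19 mm behind it (env.grip_depth is the distance from the TCP to the grasp point, in m); z points along the fingers, y is the line along which they close (so a half turn about z gives the same grasp; the last joint's range is limited). The gripper opens to 85 mm and grips with 20 to 120 N. Pads are 22 mm wide; open, the fingers measure 114 mm over their backs; the gripper's body (76 mm by 85 mm) begins 54 mm behind the grasp point. The pads swing forward as they close: fully open they stand 13 mm farther back than shut.
Start: joints at [85.525, 2.303, 4.859, 0, -92.561, -19.12], TCP at [0.24, 0.55, 0.231] pointing down, gripper open.
Joint ranges: [-146.85, 146.85], [-73.84, 115.35], [-62.03, 85.46], [-188.31, 113.3], [-161.28, -10.13], [-171.36, 171.36]. Speed limits (degrees/s): [147.25, 147.25, 172.46, 180, 180, 180].

INTERFACE

Orientations are given as [roll, pitch, yaw] about the fixed x, y, z axes, in that order (R = Rz(yaw) Ry(pitch) Rx(roll)).
In Python, from workcell import readout, read_camera, get_calibration, env, recognise, silhouettes gives the robot as it stands.
- The arm moves only by the tool carry_out, never from a script. Its arguments are lists of equal length, an entry for each row: "travel": the shift along the tool's x, y, z in cm, a list of three; "delta_rot": the turn, a rotation vector about the tool's x, y, z in degrees, a list of three; "grip": the opening, from 0 (shut) to 1 (fully open). In form: {"travel": [[x, y, z], ...], "delta_rot": [[ax, ay, az], ...], "grip": [grip, ...]}. A call has 1 to 12 rows; each row is the pose to reach, as a shift and turn from the pose commanded when the call began, along the tool's axes at that moment; what a row does not reach only later rows make up. A row lasts 1/8 s, in which the tool goes at most 62.5 mm and 10.7 degrees, less where a joint would pass 70% of its speed; a pose out of reach is approached as far as the arm can. A call with a gripper value outside its range is refused whole. The fingers move at their own pace and stop on an object; "force" is the grip in N (left out, the last holds). Time passes only in rows, so rows that repeat a pose let the fingers close. It gives the time, the measured TCP pose, the force, the opening and the grip force at its end, in the units of the state.
- readout.get_obs(): the state, without advancing time (a new reading comes with each control period).
- read_camera(name): name is "side" or "top" or "wrist"; returns (picture, depth): 480x640x3 uint8, blue, green, red; 480x640 float32, m along the optical axis (not along the pixel's ray), 0 where there is no reading.
- get_calibration(name): a dict with "camera_matrix" (3x3 intrinsics, pixels), "view" (4x4, takes a point from world to camera coordinates); the wrist camera has in their place "tool_from_camera" (4x4, takes a point from camera to tool coordinates, whose origin is the TCP and whose axes are the flange's). Camera axes: x right, y down, z forward; pixel columns grow to the right and rows downward; lengths in m; the calibration is good to about 2 mm. A picture is of the moment at which its call begins: read the wrist's pose just before it. get_calibration takes no time and is no camera call.
- env.close_job(): hands the job in; it is judged then, once.
Trained networks look in the newest picture that a camera, given by its name, has taken for a name from the list of things; names that differ only in an ending like _2 or _b are one class to them, and where a whole thing is asked for, a point or a joint stands for the part that bears it (a point fixed in the world has none). Each returns a list of dicts, best first, with "score" (0 to 1); they miss things now and then, are a little off and sometimes report something else, mostly with a low value. They report only what shows in the picture. A call takes as long as a camera call. They do not tell look-alikes from the thing itself.
- recognise(camera, name): "box" ([centre column, centre row, width, height] in pixels, round what is visible of it).
- silhouettes(camera, name): "pixels" (480x640 bool, what is visible of it) and "box" ([centre column, centre row, width, height] in pixels, round what is visible of it).
The state is a dict: "clock": time; "joint_positions": joint angles; "qvel": joint speeds; "effort": joint torques, N m; "ee_pos": TCP position; "tcp_rot": TCP orientation; "wrist_force": force on the tool from outside, world axes, zero at the start; "ft_torque": the same for the moment, N m; "finger_gap": finger opening in m; "grip_force": force on a finger pad.
Only numpy, scipy, OpenCV 4.12 (cv2) and the standard library are available. Lean on these libraries where they do the work, as an engineer would, in place of code of your own. Each camera call takes 0.05 s, during which the arm holds its last target. There are 200 camera calls.

## Working session

There is one attempt and no reset: what is moved stays moved. The work goes in short steps, Python scripts to look and compute and a tool call to move; the robot and the scene stay as the last step left them, time stands still between calls to the robot, and variables do not carry over. Pictures are saved under pics/ and viewed, at most 10 in all, crops included, and the job is handed in when it is done.

Besides the shell and the picture viewer there is one more tool, called by a JSON object that holds its "fn" and its "kwargs". carry_out: Moves the arm, as the interface text tells. Its arguments: {"type":"object","properties":{"travel":{"type":"array"},"delta_rot":{"type":"array"},"grip":{"type":"array"},"force":{"type":"number"}},"required":["travel","delta_rot","grip"]}

```bash
mkdir -p pics; ls; cat > h.py <<'E'
import numpy as np, cv2
from workcell import readout, read_camera, get_calibration, env, recognise, silhouettes
from scipy.spatial.transform import Rotation as R
def tool():
    o=readout.get_obs(); T=np.eye(4); T[:3,:3]=R.from_euler('xyz',o['tcp_rot'],degrees=True).as_matrix(); T[:3,3]=o['ee_pos']; return T
def cam(name):
    T=tool() if name=='wrist' else None
    p,d=read_camera(name); c=get_calibration(name); K=np.array(c['camera_matrix'])
    W=T@np.array(c['tool_from_camera']) if name=='wrist' else np.linalg.inv(np.array(c['view']))
    v,u=np.mgrid[:480,:640]
    P=np.stack([(u-K[0,2])/K[0,0]*d,(v-K[1,2])/K[1,1]*d,d],-1)@W[:3,:3].T+W[:3,3]
    P[d==0]=np.nan
    return p,d,P,K,W
E
python3 - <<'E'
from h import *
o=readout.get_obs(); print(o)
for n in ('top','side'):
    p,d,P,K,W=cam(n); cv2.imwrite(f'pics/{n}0.png',p); np.save(f'{n}0.npy',P)
    print(n,W[:3,3])
    for t in ('stand','mat','pot','dish','pot_grip','dish_grip','dish_tab','stand_pointer','ball_center'):
        print(t,[(round(r['score'],2),np.round(r['box']).astype(int).tolist()) for r in recognise(n,t)])
E
```

```text
pics
{'clock': 0.0, 'joint_positions': array([ 8.55267482e+01,  2.33764349e+00,  4.80112112e+00, -2.62482507e-02,
       -9.25605145e+01, -1.91189818e+01]), 'qvel': array([-0.03875008,  0.00360431,  0.03358388,  0.02401791, -0.0011741 ,
        0.07977449]), 'effort': array([-1.56623926e-03, -3.68202424e+01,  3.47414589e+01,  6.93225190e+00,
       -5.40187990e-03, -7.98806695e-06]), 'ee_pos': array([0.23993581, 0.54957878, 0.23027838]), 'tcp_rot': array([ 1.79899727e+02, -7.00497492e-03, -2.35910770e+01]), 'wrist_force': array([ 0.05081963, -0.29963495, -0.83441929]), 'ft_torque': array([ 0.03371428, -0.06265554, -0.01819034]), 'grip_force': 0.0, 'finger_gap': 0.08547467177213433}
top [0.39772673 0.04428684 1.56876073]
stand [(0.85, [334, 218, 52, 60]), (0.74, [450, 265, 61, 61])]
mat [(0.96, [320, 286, 49, 48]), (0.77, [183, 216, 48, 51]), (0.74, [224, 350, 42, 50]), (0.63, [379, 312, 48, 45]), (0.56, [237, 278, 50, 48])]
pot [(0.92, [336, 221, 34, 31]), (0.54, [451, 264, 64, 64])]
dish [(0.82, [451, 265, 63, 59]), (0.41, [452, 269, 12, 10])]
pot_grip [(0.93, [335, 221, 33, 36])]
d
[... 227 characters left out ...]
), (0.15, [336, 220, 30, 36])]
ball_center [(0.44, [454, 268, 10, 10])]
side [ 0.20799439 -0.59059103  0.75408347]
stand [(0.78, [359, 267, 69, 44])]
mat [(0.97, [294, 170, 43, 30]), (0.93, [276, 284, 57, 45]), (0.88, [276, 352, 72, 60]), (0.84, [255, 221, 52, 36]), (0.61, [175, 235, 61, 34]), (0.51, [387, 409, 92, 96]), (0.48, [385, 409, 20, 20])]
pot [(0.73, [357, 232, 38, 74]), (0.72, [256, 220, 49, 31])]
dish [(0.75, [387, 411, 95, 99])]
pot_grip [(0.73, [356, 231, 35, 68])]
dish_grip [(0.73, [390, 410, 92, 91])]
dish_tab [(0.95, [389, 409, 93, 95])]
stand_pointer [(0.58, [362, 266, 66, 47])]
ball_center [(0.85, [386, 408, 27, 21]), (0.66, [355, 230, 34, 71]), (0.23, [352, 160, 21, 61])]
```

```bash
python3 - <<'E'
from h import *
p=cv2.imread('pics/top0.png'); cv2.imwrite('pics/top_c.png',cv2.resize(p[100:400,140:540],(800,600),interpolation=cv2.INTER_CUBIC))
P=np.load('top0.npy')
for u,v in ((320,286),(183,216),(224,350),(379,312),(237,278),(334,221),(451,265)): print(u,v,P[v,u].round(3), p[v,u])
E
```

```text
320 286 [0.417 0.058 0.007] [111  52  26]
183 216 [0.615 0.426 0.01 ] [125  49  96]
224 350 [0.253 0.318 0.004] [89 37 69]
379 312 [ 0.344 -0.098  0.003] [128  54 100]
237 278 [0.444 0.282 0.004] [49 70 91]
334 221 [0.575 0.019 0.141] [191 193 198]
451 265 [ 0.464 -0.29   0.033] [24 52 84]
```

View pics/top_c.png

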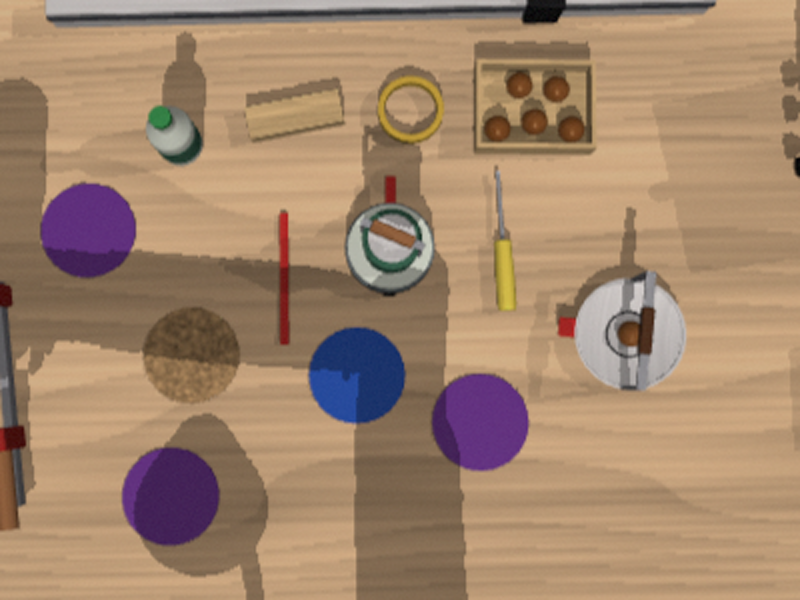

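View pics/side0.png

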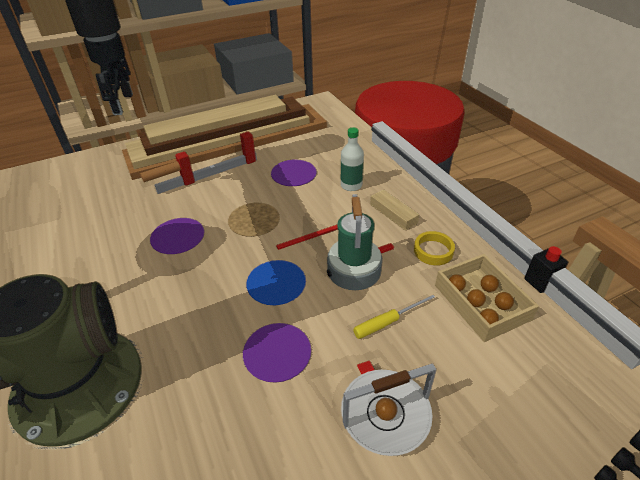

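The cork mat is the brown speckled disc at full-frame (237,278). The blue (320,286) and purple (183,216), (224,350), (379,312) discs are decoys. There is only one green pot (336,221), one dish (451,265, tab to the left at about (424,263)) and one stand, with its pointer at (335,195). The tray's amber balls are decoys for the ball at (454,268).

```bash
cat >> h.py <<'E'
def circ(Q):
    Q=Q[:,:2]; A=np.c_[2*Q,np.ones(len(Q))]; x=np.linalg.lstsq(A,(Q**2).sum(1),rcond=None)[0]
    return x[:2], np.sqrt(x[2]+x[:2]@x[:2])
def red(p): p=p.astype(int); return (p[...,2]>90)&(p[...,1]<60)&(p[...,0]<60)
def axis(Q):
    c=Q.mean(0); w=np.linalg.svd(Q[:,:2]-c[:2],full_matrices=False)[2][0]; return c,np.degrees(np.arctan2(w[1],w[0]))%180
E
python3 - <<'E'
from h import *
for n in ('top','side'):
    p=cv2.imread(f'pics/{n}0.png'); P=np.load(f'{n}0.npy'); z=P[...,2]
    near=lambda x,y,r: np.hypot(P[...,0]-x,P[...,1]-y)<r
    print(n)
    # pot
    m=near(.575,.02,.07)&(z>.168)&(z<.2); Q=P[m]; print('pot handle',len(Q),axis(Q), (Q.max(0)+Q.min(0))/2)
    m=near(.575,.02,.06)&(z>.125)&(z<.15); Q=P[m]; print('lid',len(Q),(Q.max(0)+Q.min(0))/2,Q[:,2].mean())
    m=near(.575,.02,.13)&(z>.03)&(z<.05)&red(p); print('pointer',m.sum(),np.median(P[m],0))
    m=near(.575,.02,.08)&(z>.042)&(z<.058); Q=P[m]; print('stand',len(Q),(Q.max(0)+Q.min(0))/2,Q.max(0)-Q.min(0))
    m=near(.464,-.29,.12)&(z>.105)&(z<.13); Q=P[m]; print('dish handle',len(Q),axis(Q),(Q.max(0)+Q.min(0))/2)
    m=near(.464,-.29,.085)&(z>.01)&(z<.035); Q=P[m]; print('dish',len(Q),(Q.max(0)+Q.min(0))/2,Q.max(0)-Q.min(0))
    m=near(.464,-.29,.13)&(z>.01)&(z<.04)&red(p); print('tab',m.sum(),np.median(P[m],0) if m.any() else 0)
    for s in silhouettes(n,'mat'):
        Q=P[s['pixels']]; Q=Q[np.isfinite(Q[:,0])]; c=p[s['pixels']].mean(0)
        if c[2]>c[0]+15: 
            lo,hi=np.percentile(Q,[1,99],axis=0); print('mat',c.round(),(lo+hi)/2,hi-lo)
E
```

```text
top
pot handle 213 (array([0.57905444, 0.01501774, 0.18671386]), np.float64(65.38846162632892)) [0.57917462 0.01434747 0.18277408]
lid 529 [0.57929636 0.01583605 0.14026973] 0.14096307039530268
pointer 62 [0.65968861 0.01249743 0.04189608]
stand 689 [0.58868193 0.01696062 0.0500012 ] [0.13161661 0.11713938 0.01599726]
dish handle 358 (array([ 0.45904414, -0.30073067,  0.11728665]), np.float64(172.38306672234694)) [ 0.45921639 -0.30117895  0.1171816 ]
dish 2029 [ 0.45878506 -0.29050861  0.02249478] [0.14833668 0.16775792 0.02491839]
tab 68 [ 0.47124902 -0.21788479  0.02642747]
mat [ 63.  92. 118.] [0.44623906 0.28644395 0.00478434] [0.11867039 0.12042323 0.01601785]
side
pot handle 246 (array([0.57504159, 0.00550176, 0.18534535]), np.float64(65.7659720732878)) [0.57901044 0.01385583 0.18007842]
lid 748 [0.57911067 0.01388876 0.13749993] 0.13953013733745975
pointer 89 [0.65820381 0.00911814 0.04133511]
stand 924 [0.58702301 0.01222158 0.04999208] [0.13203264 0.1137238  0.01597591]
dish handle 1004 (array([ 0.45666407, -0.30393092,  0.11716354]), np.float64(172.51670318446992)) [ 0.45934767 -0.30242428  0.11468825]
dish 5034 [ 0.45921362 -0.29081407  0.02253756] [0.14921045 0.1680236  0.02490431]
tab 149 [ 0.46852272 -0.21888565  0.02525943]
mat [ 63.  97. 118.] [0.44502622 0.28316579 0.00434772] [0.12257204 0.12086967 0.00758296]
```

```bash
cat >> h.py <<'E'
def go(x,y,z,yaw,roll=180):
    T=tool(); G=R.from_euler('xyz',[roll,0,yaw],degrees=True).as_matrix()
    print('travel cm',(T[:3,:3].T@(np.array([x,y,z])-T[:3,3])*100).round(2),'rot',np.degrees(R.from_matrix(T[:3,:3].T@G).as_rotvec()).round(1))
E
python3 -c "
from h import *
go(.579,.014,.32,-114.5)"
```

```text
travel cm [52.5  35.54 -8.87] rot [ 0.  -0.  90.9]
```

{"fn": "carry_out", "kwargs": {"travel": [[2, 1.5, -4], [7, 4.5, -8.9], [12, 8, -8.9], [17, 11.5, -8.9], [22, 15, -8.9], [27, 18.5, -8.9], [32, 22, -8.9], [37, 25, -8.9], [42, 28.5, -8.9], [47, 32, -8.9], [51, 34.5, -8.9], [52.5, 35.5, -8.9]], "delta_rot": [[0, 0, 3], [0, 0, 12], [0, 0, 21], [0, 0, 30], [0, 0, 39], [0, 0, 48], [0, 0, 57], [0, 0, 66], [0, 0, 75], [0, 0, 83], [0, 0, 89], [0, 0, 90.9]], "grip": [1, 1, 1, 1, 1, 1, 1, 1, 1, 1, 1, 1]}}

```text
clock: 2.6
ee_pos: [0.5799, 0.0122, 0.3196]
tcp_rot: [180.0, -0.1, -114.7]
wrist_force: [-0.5, -0.1, -0.7]
finger_gap: 0.0852
grip_force: 0.0
```

{"fn": "carry_out", "kwargs": {"travel": [[0, 0, 0], [0, 0, 0]], "delta_rot": [[0, 0, 0], [0, 0, 0]], "grip": [1, 1]}}

```text
clock: 2.85
ee_pos: [0.5789, 0.0152, 0.3206]
tcp_rot: [-180.0, 0.0, -114.4]
wrist_force: [-0.1, -0.3, -0.1]
finger_gap: 0.0853
grip_force: 0.0
```

```bash
python3 - <<'E'
from h import *
o=readout.get_obs(); print(o['clock'],o['ee_pos'],o['tcp_rot'],o['joint_positions'].round(1))
p,d,P,K,W=cam('wrist'); cv2.imwrite('pics/w1.png',p); np.save('w1.npy',P); z=P[...,2]
near=lambda x,y,r: np.hypot(P[...,0]-x,P[...,1]-y)<r
Q=P[near(.579,.015,.07)&(z>.178)&(z<.2)]; print('handle',len(Q),axis(Q),(Q.max(0)+Q.min(0))/2)
Q=P[near(.579,.015,.06)&(z>.125)&(z<.15)]; print('lid',len(Q),(Q.max(0)+Q.min(0))/2)
Q=P[near(.579,.015,.08)&(z>.042)&(z<.058)]; print('stand',len(Q),(Q.max(0)+Q.min(0))/2,Q.max(0)-Q.min(0))
Q=P[near(.579,.015,.13)&(z>.03)&(z<.05)&red(p)]; print('pointer',len(Q),axis(Q) if len(Q) else 0)
print('W',W[:3,3])
go(.579,.0145,.161,-114.5)
E
```

```text
2.85 [0.57886478 0.01521114 0.32056238] [-1.79986992e+02  1.77434085e-02 -1.14402233e+02] [  21.3    0.7   12.6   -0.  -101.9  -45.7]
handle 1953 (array([0.58090023, 0.0142743 , 0.1860022 ]), np.float64(65.49460783608195)) [0.5816881  0.01572837 0.18380589]
lid 4298 [0.58158594 0.01530041 0.13527286]
stand 2694 [0.58891778 0.01179396 0.04964985] [0.12904331 0.10549139 0.01527987]
pointer 359 (array([0.65989786, 0.01339827, 0.04031423]), np.float64(178.04794260684469))
W [ 0.55174352 -0.04557517  0.46250793]
travel cm [ 0.08 -0.05 15.97] rot [-0.   0.   0.1]
```

View pics/w1.png

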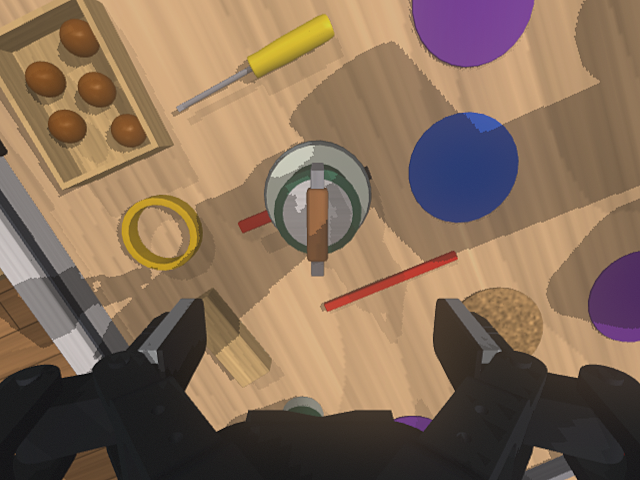

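The wrist view shows the pot's grip upright under the tool at about (317,225), with the fingers straddling it and the pointer at (255,220).

{"fn": "carry_out", "kwargs": {"travel": [[0, -0.1, 2], [0, -0.1, 5], [0, -0.1, 8], [0, -0.1, 11], [0, -0.1, 13.5], [0, -0.1, 15], [0, -0.1, 15.9], [0, -0.1, 15.9], [0, -0.1, 15.9]], "delta_rot": [[0, 0, 0], [0, 0, 0], [0, 0, 0], [0, 0, 0], [0, 0, 0], [0, 0, 0], [0, 0, 0], [0, 0, 0], [0, 0, 0]], "grip": [1, 1, 1, 1, 1, 1, 1, 1, 1]}}

```text
clock: 4.03
ee_pos: [0.5805, 0.014, 0.1625]
tcp_rot: [-179.9, 0.0, -114.5]
wrist_force: [-0.4, -0.4, 0.7]
finger_gap: 0.0853
grip_force: 0.0
```

{"fn": "carry_out", "kwargs": {"travel": [[0, 0, 0], [0, 0, 0], [0, 0, 0], [0, 0, 0], [0, 0, 0], [0, 0, 0], [0, 0, 0], [0, 0, 0], [0, 0, 0], [0, 0, 0]], "delta_rot": [[0, 0, 0], [0, 0, 0], [0, 0, 0], [0, 0, 0], [0, 0, 0], [0, 0, 0], [0, 0, 0], [0, 0, 0], [0, 0, 0], [0, 0, 0]], "grip": [0, 0, 0, 0, 0, 0, 0, 0, 0, 0], "force": 60}}

```text
clock: 5.28
ee_pos: [0.5802, 0.0139, 0.1615]
tcp_rot: [-180.0, 0.0, -114.5]
wrist_force: [1.5, -0.6, 1.7]
finger_gap: 0.0152
grip_force: 60.7
```

{"fn": "carry_out", "kwargs": {"travel": [[0, 0, -0.3], [0, 0, -1], [0, 0, -2.2], [0, 0, -3.6], [0, 0, -4.8], [0, 0, -5.6], [0, 0, -6], [0, 0, -6]], "delta_rot": [[0, 0, 0], [0, 0, 0], [0, 0, 0], [0, 0, 0], [0, 0, 0], [0, 0, 0], [0, 0, 0], [0, 0, 0]], "grip": [0, 0, 0, 0, 0, 0, 0, 0]}}

```text
clock: 6.28
ee_pos: [0.5801, 0.014, 0.2213]
tcp_rot: [180.0, 0.0, -114.5]
wrist_force: [-0.5, 0.6, -4.3]
finger_gap: 0.0154
grip_force: 60.0
```

{"fn": "carry_out", "kwargs": {"travel": [[-0.5, 0.6, 0], [-2, 2.5, 0], [-4, 5, 0], [-6.2, 7.7, 0], [-8.5, 10.5, 0], [-10.8, 13.3, 0], [-13, 16.1, 0], [-15, 18.6, 0], [-16.8, 20.7, 0], [-18.1, 22.4, 0], [-18.8, 23.2, 0], [-19.1, 23.5, 0]], "delta_rot": [[0, 0, 0], [0, 0, 0], [0, 0, 0], [0, 0, 0], [0, 0, 0], [0, 0, 0], [0, 0, 0], [0, 0, 0], [0, 0, 0], [0, 0, 0], [0, 0, 0], [0, 0, 0]], "grip": [0, 0, 0, 0, 0, 0, 0, 0, 0, 0, 0, 0]}}

```text
clock: 7.78
ee_pos: [0.4451, 0.2855, 0.2211]
tcp_rot: [180.0, -0.0, -114.5]
wrist_force: [0.9, -0.8, -3.5]
finger_gap: 0.0152
grip_force: 59.9
```

{"fn": "carry_out", "kwargs": {"travel": [[0, 0, 0], [0, 0, 0], [0, 0, 0]], "delta_rot": [[0, 0, 0], [0, 0, 0], [0, 0, 0]], "grip": [0, 0, 0]}}

```text
clock: 8.15
ee_pos: [0.4456, 0.2848, 0.2213]
tcp_rot: [-180.0, -0.0, -114.5]
wrist_force: [-0.1, -0.4, -4.1]
finger_gap: 0.015
grip_force: 59.9
```

```bash
python3 - <<'E'
from h import *
o=readout.get_obs(); print(o['clock'],o['wrist_force'],o['joint_positions'].round(1))
go(.4455,.285,.116,-114.5)
p,d,P,K,W=cam('side'); z=P[...,2]
near=lambda x,y,r: np.hypot(P[...,0]-x,P[...,1]-y)<r
m=near(.4455,.285,.06)&(z>.08); hsv=cv2.cvtColor(p,cv2.COLOR_BGR2HSV)
g=m&(hsv[...,0]>60)&(hsv[...,0]<95)&(hsv[...,1]>80); print('pot body z',g.sum(),np.percentile(z[g],[1,99]),P[g].mean(0), 'xy range',np.percentile(P[g],[1,99],axis=0))
# free stand
p,d,P,K,W=cam('top'); z=P[...,2]
Q=P[near(.58,.015,.075)&(z>.042)&(z<.058)]; print('stand',len(Q),(Q.max(0)+Q.min(0))/2,Q.max(0)-Q.min(0))
Q=P[near(.58,.015,.13)&(z>.03)&(z<.05)&red(p)&(P[...,0]>.63)]; print('pointer',len(Q),axis(Q) if len(Q) else 0)
q=p.copy(); cv2.imwrite('pics/top1.png',cv2.resize(q[100:400,140:540],(800,600)))
E
```

```text
8.15 [-0.14803821 -0.42043233 -4.09059969] [ 54.4  -8.6  -6.7   0.  -92.  -78.9]
travel cm [-0.02  0.02 10.53] rot [-0. -0. -0.]
pot body z 1003 [0.11521255 0.38600986] [0.43746692 0.25972136 0.17080511] xy range [[0.40796739 0.24685538 0.11521255]
 [0.476754   0.30121879 0.38600986]]
stand 1458 [0.58890088 0.01697182 0.04998614] [0.13144367 0.11696368 0.01596332]
pointer 61 (array([0.65933945, 0.01245646, 0.04121814]), np.float64(178.92121864320657))
```

View pics/top1.png

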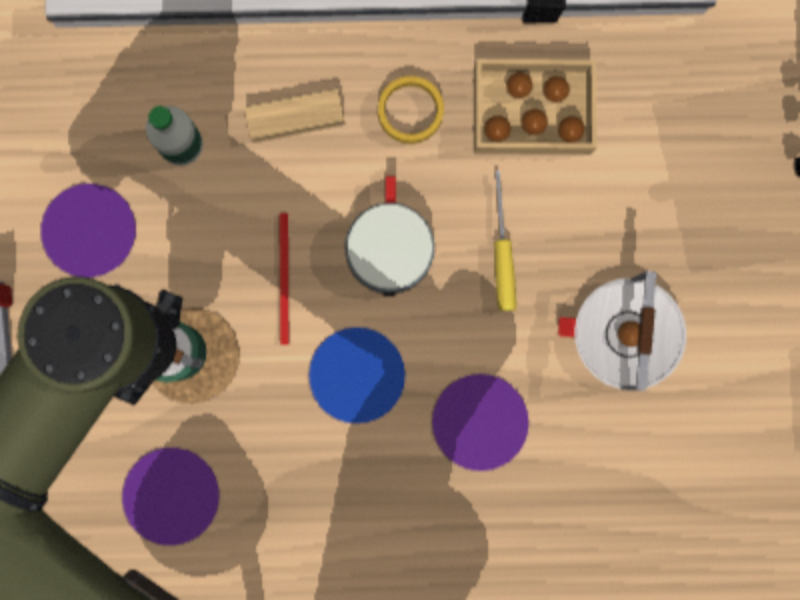

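The pot hangs over the cork mat and the stand is free, so I lower it now.

{"fn": "carry_out", "kwargs": {"travel": [[0, 0, 0.5], [0, 0, 1.8], [0, 0, 3.5], [0, 0, 5.3], [0, 0, 7], [0, 0, 8.4], [0, 0, 9.3], [0, 0, 9.8], [0, 0, 10], [0, 0, 10.1], [0, 0, 10.2], [0, 0, 10.3]], "delta_rot": [[0, 0, 0], [0, 0, 0], [0, 0, 0], [0, 0, 0], [0, 0, 0], [0, 0, 0], [0, 0, 0], [0, 0, 0], [0, 0, 0], [0, 0, 0], [0, 0, 0], [0, 0, 0]], "grip": [0, 0, 0, 0, 0, 0, 0, 0, 0, 0, 0, 0]}}

```text
clock: 9.75
ee_pos: [0.4455, 0.2853, 0.1185]
tcp_rot: [-180.0, 0.0, -114.5]
wrist_force: [-0.5, -0.9, -3.9]
finger_gap: 0.015
grip_force: 59.9
```

{"fn": "carry_out", "kwargs": {"travel": [[0, 0, 0.05], [0, 0, 0.1], [0, 0, 0.15], [0, 0, 0.2], [0, 0, 0.2]], "delta_rot": [[0, 0, 0], [0, 0, 0], [0, 0, 0], [0, 0, 0], [0, 0, 0]], "grip": [0, 0, 0, 0, 0]}}

```text
clock: 10.38
ee_pos: [0.4454, 0.2851, 0.1162]
tcp_rot: [180.0, -0.0, -114.5]
wrist_force: [0.4, -0.2, -3.8]
finger_gap: 0.0147
grip_force: 59.9
```

{"fn": "carry_out", "kwargs": {"travel": [[0, 0, 0.05], [0, 0, 0.1], [0, 0, 0.1]], "delta_rot": [[0, 0, 0], [0, 0, 0], [0, 0, 0]], "grip": [0, 0, 0]}}

```text
clock: 10.75
ee_pos: [0.4455, 0.2852, 0.1155]
tcp_rot: [-180.0, 0.0, -114.5]
wrist_force: [-0.2, -1.2, -2.5]
finger_gap: 0.0145
grip_force: 60.1
```

{"fn": "carry_out", "kwargs": {"travel": [[0, 0, 0.03], [0, 0, 0.06], [0, 0, 0.06]], "delta_rot": [[0, 0, 0], [0, 0, 0], [0, 0, 0]], "grip": [0, 0, 0]}}

```text
clock: 11.12
ee_pos: [0.4456, 0.2852, 0.1155]
tcp_rot: [-180.0, 0.0, -114.5]
wrist_force: [-1.8, -0.9, 3.7]
finger_gap: 0.0153
grip_force: 60.8
```

{"fn": "carry_out", "kwargs": {"travel": [[0, 0, 0], [0, 0, 0], [0, 0, 0], [0, 0, 0], [0, 0, 0], [0, 0, -1], [0, 0, -3.5], [0, 0, -7], [0, 0, -11], [0, 0, -14], [0, 0, -16], [0, 0, -16]], "delta_rot": [[0, 0, 0], [0, 0, 0], [0, 0, 0], [0, 0, 0], [0, 0, 0], [0, 0, 0], [0, 0, 0], [0, 0, 0], [0, 0, 0], [0, 0, 0], [0, 0, 0], [0, 0, 0]], "grip": [0.5, 1, 1, 1, 1, 1, 1, 1, 1, 1, 1, 1]}}

```text
clock: 12.62
ee_pos: [0.4459, 0.2855, 0.277]
tcp_rot: [-179.9, 0.2, -114.5]
wrist_force: [-0.7, -0.3, -0.8]
finger_gap: 0.0854
grip_force: 0.0
```

```bash
python3 - <<'E'
from h import *
o=readout.get_obs(); print(o['clock'],o['ee_pos'],o['finger_gap'])
p,d,P,K,W=cam('wrist'); cv2.imwrite('pics/w2.png',p); z=P[...,2]
near=lambda x,y,r: np.hypot(P[...,0]-x,P[...,1]-y)<r
Q=P[near(.4455,.285,.05)&(z>.08)&(z<.1)]; print('lid',(Q.max(0)+Q.min(0))/2,Q[:,2].mean())
go(.459,-.30,.28,-7.6)
E
```

```text
12.625 [0.44589234 0.28554058 0.27701584] 0.08541789154495359
lid [0.44714182 0.28665522 0.09027242] 0.09349892013663849
travel cm [ 52.71 -25.5   -0.54] rot [-1.000e-01  0.000e+00 -1.069e+02]
```

View pics/w2.png

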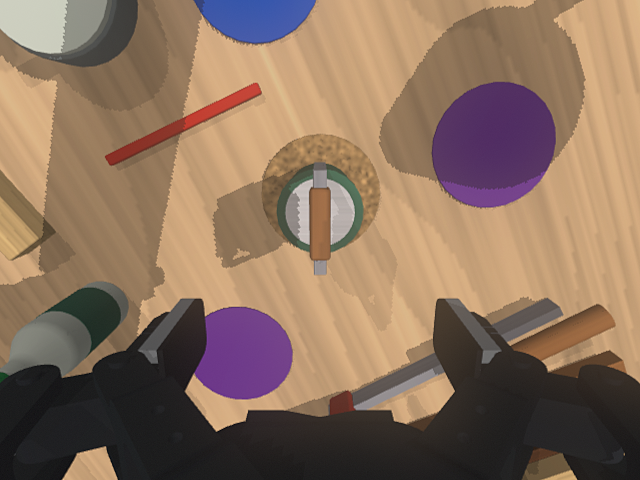

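The pot stands upright on the cork mat, lid at (320,210). Next is the dish.

{"fn": "carry_out", "kwargs": {"travel": [[1.5, -0.7, -1], [5, -2.5, -2.5], [10, -4.8, -3], [15, -7.3, -3], [20, -9.7, -3], [25, -12.1, -3], [30, -14.5, -3], [35, -17, -3], [40, -19.4, -3], [45, -21.8, -3], [49, -23.7, -3], [51.5, -25, -3]], "delta_rot": [[0, 0, -4], [0, 0, -13], [0, 0, -22], [0, 0, -31], [0, 0, -41], [0, 0, -51], [0, 0, -61], [0, 0, -71], [0, 0, -81], [0, 0, -91], [0, 0, -99], [0, 0, -105]], "grip": [1, 1, 1, 1, 1, 1, 1, 1, 1, 1, 1, 1]}}

```text
clock: 14.18
ee_pos: [0.4587, -0.289, 0.3031]
tcp_rot: [-180.0, 0.1, -9.2]
wrist_force: [1.3, -0.4, 0.4]
finger_gap: 0.0856
grip_force: 0.0
```

{"fn": "carry_out", "kwargs": {"travel": [[0, 0, 0], [0, 0, 0], [0, 0, 0]], "delta_rot": [[0, 0, 0], [0, 0, 0], [0, 0, 0]], "grip": [1, 1, 1]}}

```text
clock: 14.55
ee_pos: [0.4595, -0.2862, 0.3047]
tcp_rot: [-180.0, -0.0, -9.5]
wrist_force: [-0.2, 0.2, -0.6]
finger_gap: 0.085
grip_force: 0.0
```

```bash
python3 - <<'E'
from h import *
o=readout.get_obs(); print(o['clock'],o['ee_pos'],o['tcp_rot'],o['joint_positions'].round(1))
p,d,P,K,W=cam('wrist'); cv2.imwrite('pics/w3.png',p); z=P[...,2]
near=lambda x,y,r: np.hypot(P[...,0]-x,P[...,1]-y)<r
Q=P[near(.459,-.302,.1)&(z>.108)&(z<.13)]; print('handle',len(Q),axis(Q),(Q.max(0)+Q.min(0))/2)
a=near(.459,-.302,.09)&(z>.019)&(z<.03)&~red(p)
Q=P[a]; print('rim',len(Q),circ(Q[np.abs(np.hypot(Q[:,0]-.459,Q[:,1]+.302)-.073)<.006]))
Q=P[near(.46,-.3,.13)&(z>.01)&(z<.035)&red(p)]; print('tab',len(Q),np.median(Q,0) if len(Q) else 0)
go(.459,-.301,.093,-7.5)
E
```

```text
14.55 [ 0.45948574 -0.28623609  0.30469374] [-1.79998294e+02 -7.35002715e-03 -9.47146855e+00] [ -10.6   -5.4    4.9   -0.  -100.4   91.2]
handle 2618 (array([ 0.46563933, -0.30193486,  0.11654221]), np.float64(172.5414851048128)) [ 0.46120823 -0.30128503  0.11487261]
rim 6205 (array([ 0.46021337, -0.30161955]), np.float64(0.07073451021943657))
tab 372 [ 0.47365613 -0.21678369  0.02334491]
travel cm [ 0.18  1.47 21.19] rot [ 0. -0. -2.]
```

View pics/w3.png

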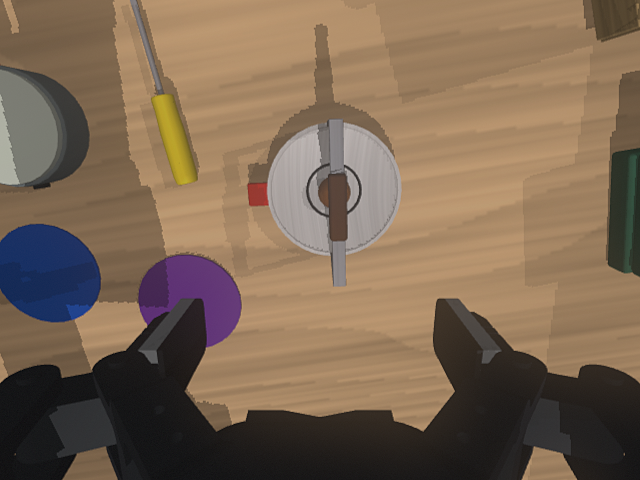

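The dish is under the tool: grip bar at (338,210), ball at (335,190), tab at (258,194). Descend and grip.

{"fn": "carry_out", "kwargs": {"travel": [[0.1, 0.5, 1.5], [0.3, 1.5, 5], [0.3, 1.5, 9], [0.3, 1.5, 13], [0.3, 1.5, 16.5], [0.3, 1.5, 19], [0.3, 1.5, 20.5], [0.3, 1.5, 21.2], [0.3, 1.5, 21.2], [0.3, 1.5, 21.2]], "delta_rot": [[0, 0, -1], [0, 0, -2], [0, 0, -2], [0, 0, -2], [0, 0, -2], [0, 0, -2], [0, 0, -2], [0, 0, -2], [0, 0, -2], [0, 0, -2]], "grip": [1, 1, 1, 1, 1, 1, 1, 1, 1, 1]}}

```text
clock: 15.85
ee_pos: [0.4604, -0.3026, 0.0939]
tcp_rot: [180.0, -0.1, -7.5]
wrist_force: [0.5, 0.2, 0.4]
finger_gap: 0.0855
grip_force: 0.0
```

{"fn": "carry_out", "kwargs": {"travel": [[0, 0, 0], [0, 0, 0], [0, 0, 0], [0, 0, 0], [0, 0, 0], [0, 0, 0], [0, 0, 0], [0, 0, 0], [0, 0, 0], [0, 0, 0], [0, 0, 0], [0, 0, 0]], "delta_rot": [[0, 0, 0], [0, 0, 0], [0, 0, 0], [0, 0, 0], [0, 0, 0], [0, 0, 0], [0, 0, 0], [0, 0, 0], [0, 0, 0], [0, 0, 0], [0, 0, 0], [0, 0, 0]], "grip": [0.6, 0.5, 0.42, 0.36, 0.3, 0.25, 0.2, 0.15, 0.1, 0, 0, 0], "force": 50}}

```text
clock: 17.35
ee_pos: [0.4599, -0.3025, 0.0929]
tcp_rot: [180.0, -0.0, -7.5]
wrist_force: [0.5, -1.1, 0.8]
finger_gap: 0.0151
grip_force: 49.4
```

{"fn": "carry_out", "kwargs": {"travel": [[0, 0, -0.05], [0, 0, -0.3], [0, 0, -0.9], [0, 0, -1.8], [0, 0, -3], [0, 0, -4.25], [0, 0, -5.5], [0, 0, -6.7], [0, 0, -7.6], [0, 0, -8.2], [0, 0, -8.45], [0, 0, -8.5]], "delta_rot": [[0, 0, 0], [0, 0, 0], [0, 0, 0], [0, 0, 0], [0, 0, 0], [0, 0, 0], [0, 0, 0], [0, 0, 0], [0, 0, 0], [0, 0, 0], [0, 0, 0], [0, 0, 0]], "grip": [0, 0, 0, 0, 0, 0, 0, 0, 0, 0, 0, 0]}}

```text
clock: 18.85
ee_pos: [0.4598, -0.3023, 0.1775]
tcp_rot: [-180.0, 0.0, -7.5]
wrist_force: [0.3, -0.2, -2.7]
finger_gap: 0.0151
grip_force: 48.9
```

{"fn": "carry_out", "kwargs": {"travel": [[0, 0, 0], [0, 0, 0], [0, 0, 0]], "delta_rot": [[0, 0, 0], [0, 0, 0], [0, 0, 0]], "grip": [0, 0, 0]}}

```text
clock: 19.23
ee_pos: [0.4598, -0.3024, 0.1776]
tcp_rot: [180.0, 0.0, -7.5]
wrist_force: [0.0, 0.6, -3.1]
finger_gap: 0.0151
grip_force: 48.9
```

```bash
cat >> h.py <<'E'
def dish(x,y,z0):
    for n in ('top','side'):
        p,d,P,K,W=cam(n); z=P[...,2]; cv2.imwrite(f'pics/dish_{n}_{int(1000*x)}.png',p)
        near=lambda r: np.hypot(P[...,0]-x,P[...,1]-y)<r
        m=near(.085)&(np.abs(z-z0-.014)<.02); Q=P[m]
        if len(Q)>50:
            Q=Q[np.abs(Q[:,2]-z0-.024)<.004]; Q=Q[np.hypot(*(Q[:,:2]-[x,y]).T)>.062]
            A=np.c_[Q[:,:2]-[x,y],np.ones(len(Q))]; c=np.linalg.lstsq(A,Q[:,2],rcond=None)[0]
            print(n,'rim n',len(Q),'circle',circ(Q),'z',c[2],'tilt deg',np.degrees(c[:2]))
        Q=P[near(.13)&(np.abs(z-z0-.02)<.012)&red(p)]; print('tab',len(Q),np.median(Q,0) if len(Q) else 0)
        hsv=cv2.cvtColor(p,cv2.COLOR_BGR2HSV); b=near(.04)&(np.abs(z-z0-.03)<.02)&(hsv[...,1]>110)
        Q=P[b]; print('ball px',len(Q),Q.mean(0) if len(Q) else 0)
E
python3 - <<'E'
from h import *
o=readout.get_obs(); print(o['clock'],o['ee_pos'],o['wrist_force'],o['ft_torque'],o['finger_gap'])
dish(.460,-.302,.085)
# stand: rim pixels of disc, top image saved earlier (free stand), fresh look
p,d,P,K,W=cam('top'); z=P[...,2]
m=(np.hypot(P[...,0]-.58,P[...,1]-.015)<.08)&(z>.04)&(z<.06)&~red(p)
c=max(cv2.findContours(m.astype(np.uint8),cv2.RETR_EXTERNAL,cv2.CHAIN_APPROX_NONE)[0],key=len)[:,0]; Q=P[c[:,1],c[:,0]]
print('stand',circ(Q), cv2.minEnclosingCircle(Q[:,:2].astype(np.float32)),np.median(P[m],0))
E
```

```text
19.225 [ 0.45978995 -0.30238132  0.17758102] [ 0.04510471  0.61128802 -3.11821429] [-0.02872035  0.02760611 -0.00618866] 0.015056276000377273
top rim n 218 circle (array([ 0.45738624, -0.30096225]), np.float64(0.06698206119179942)) z 0.10813459937055842 tilt deg [-0.58636471  0.61020319]
tab 0 0
ball px 19 [ 0.44725731 -0.29643464  0.1225017 ]
side rim n 1541 circle (array([ 0.45991452, -0.29998903]), np.float64(0.0698304639869991)) z 0.1090923761448414 tilt deg [-0.00500957  0.10795246]
tab 137 [ 0.46959536 -0.21757874  0.10997365]
ball px 433 [ 0.45560928 -0.30684721  0.12283505]
stand (array([0.58061357, 0.01659891]), np.float64(0.057507219145389074)) ((0.5826713442802429, 0.01689346879720688), 0.061835091561079025) [0.58000661 0.0166138  0.05027044]
```

{"fn": "carry_out", "kwargs": {"travel": [[0, 0, 0], [0, 0, 0], [0, 0, 0], [0, 0, 0], [0, 0, 0], [0, 0, 0], [0, 0, 0], [0, 0, 0], [0, 0, 0], [0, 0, 0], [0, 0, 0], [0, 0, 0]], "delta_rot": [[0, 0, 0.1], [0, 0, 0.4], [0, 0, 1.4], [0, 0, 3], [0, 0, 5.5], [0, 0, 8.8], [0, 0, 13], [0, 0, 17.8], [0, 0, 23.4], [0, 0, 29.4], [0, 0, 35.9], [0, 0, 42.5]], "grip": [0, 0, 0, 0, 0, 0, 0, 0, 0, 0, 0, 0]}}

```text
clock: 20.88
ee_pos: [0.4598, -0.3024, 0.1777]
tcp_rot: [180.0, 0.0, -50.3]
wrist_force: [0.3, -0.7, -2.7]
finger_gap: 0.015
grip_force: 48.9
```

{"fn": "carry_out", "kwargs": {"travel": [[0, 0, 0], [0, 0, 0], [0, 0, 0], [0, 0, 0], [0, 0, 0], [0, 0, 0], [0, 0, 0], [0, 0, 0], [0, 0, 0], [0, 0, 0], [0, 0, 0], [0, 0, 0]], "delta_rot": [[0, 0, 6.6], [0, 0, 13.1], [0, 0, 19.1], [0, 0, 24.7], [0, 0, 29.5], [0, 0, 33.7], [0, 0, 37], [0, 0, 39.5], [0, 0, 41.1], [0, 0, 42.1], [0, 0, 42.4], [0, 0, 42.5]], "grip": [0, 0, 0, 0, 0, 0, 0, 0, 0, 0, 0, 0]}}

```text
clock: 22.38
ee_pos: [0.4599, -0.3024, 0.1777]
tcp_rot: [180.0, -0.0, -92.5]
wrist_force: [0.2, 0.3, -3.0]
finger_gap: 0.0153
grip_force: 48.9
```

```bash
python3 - <<'E'
from h import *
o=readout.get_obs(); print(o['clock'],o['ee_pos'],o['tcp_rot'],o['joint_positions'].round(1))
go(.580,.0155,.1775,-92.5)
dish(.460,-.302,.085)
E
```

```text
22.375 [ 0.45987286 -0.30238548  0.17774315] [ 1.79999095e+02 -5.74922571e-03 -9.24898993e+01] [-12.4  -5.3  -8.1   0.  -87.1   9.9]
travel cm [-3.228e+01 -1.062e+01  2.000e-02] rot [ 0. -0.  0.]
top rim n 215 circle (array([ 0.45633417, -0.30160122]), np.float64(0.06647057743612388)) z 0.10873741704696403 tilt deg [-0.0722354   0.27352527]
tab 0 0
ball px 19 [ 0.44711975 -0.29622908  0.12279434]
side rim n 1803 circle (array([ 0.46106454, -0.30240982]), np.float64(0.06935800627281753)) z 0.1090420779111239 tilt deg [ 0.07916628 -0.04154455]
tab 170 [ 0.5431141  -0.30808347  0.10996174]
ball px 434 [ 0.45504889 -0.30725833  0.12310921]
```

View pics/dish_side_460.png

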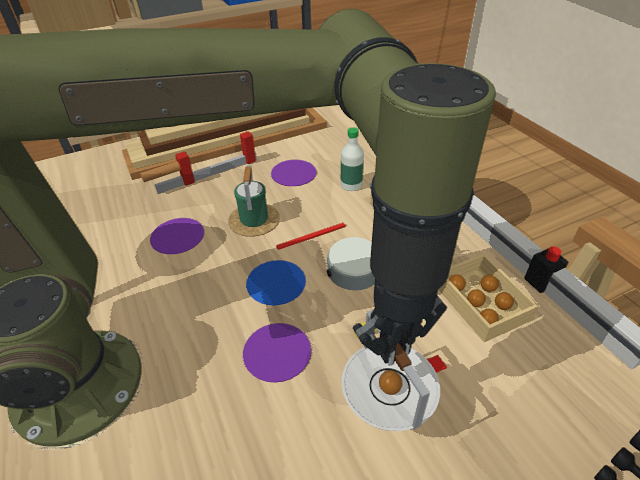

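The side view shows the dish level with its tab now at (436,363), the ball inside the ring at (390,382), and the pot upright on the mat. Now carry the dish over the stand.

{"fn": "carry_out", "kwargs": {"travel": [[0, 0, 0], [-0.15, -0.05, 0], [-0.5, -0.17, 0], [-1.15, -0.38, 0], [-2.05, -0.68, 0], [-3.35, -1.1, 0], [-4.95, -1.63, 0], [-6.8, -2.24, 0], [-8.9, -2.93, 0], [-11.2, -3.68, 0], [-13.6, -4.47, 0], [-16.15, -5.3, 0]], "delta_rot": [[0, 0, 0], [0, 0, 0], [0, 0, 0], [0, 0, 0], [0, 0, 0], [0, 0, 0], [0, 0, 0], [0, 0, 0], [0, 0, 0], [0, 0, 0], [0, 0, 0], [0, 0, 0]], "grip": [0, 0, 0, 0, 0, 0, 0, 0, 0, 0, 0, 0]}}

```text
clock: 23.98
ee_pos: [0.5203, -0.1416, 0.1778]
tcp_rot: [-180.0, -0.0, -92.5]
wrist_force: [-0.1, 0.6, -2.9]
finger_gap: 0.0151
grip_force: 48.9
```

{"fn": "carry_out", "kwargs": {"travel": [[-2.55, -0.83, 0], [-4.95, -1.62, 0], [-7.25, -2.37, 0], [-9.35, -3.06, 0], [-11.2, -3.67, 0], [-12.8, -4.2, 0], [-14.1, -4.62, 0], [-15, -4.92, 0], [-15.65, -5.13, 0], [-16, -5.25, 0], [-16.13, -5.29, 0], [-16.15, -5.3, 0]], "delta_rot": [[0, 0, 0], [0, 0, 0], [0, 0, 0], [0, 0, 0], [0, 0, 0], [0, 0, 0], [0, 0, 0], [0, 0, 0], [0, 0, 0], [0, 0, 0], [0, 0, 0], [0, 0, 0]], "grip": [0, 0, 0, 0, 0, 0, 0, 0, 0, 0, 0, 0]}}

```text
clock: 25.48
ee_pos: [0.5798, 0.0155, 0.1777]
tcp_rot: [-180.0, -0.0, -92.5]
wrist_force: [-0.4, 0.5, -3.5]
finger_gap: 0.0153
grip_force: 48.9
```

{"fn": "carry_out", "kwargs": {"travel": [[0, 0, 0], [0, 0, 0], [0, 0, 0], [0, 0, 0], [0, 0, 0], [0, 0, 0], [0, 0, 0], [0, 0, 0], [0, 0, 0], [0, 0, 0], [0, 0, 0], [0, 0, 0]], "delta_rot": [[0, 0, 0], [0, 0, 0], [0, 0, 0], [0, 0, 0], [0, 0, 0], [0, 0, 0], [0, 0, 0], [0, 0, 0], [0, 0, 0], [0, 0, 0], [0, 0, 0], [0, 0, 0]], "grip": [0, 0, 0, 0, 0, 0, 0, 0, 0, 0, 0, 0]}}

```text
clock: 26.98
ee_pos: [0.5798, 0.0157, 0.1777]
tcp_rot: [-180.0, -0.0, -92.5]
wrist_force: [-0.5, -0.2, -2.0]
finger_gap: 0.015
grip_force: 48.9
```

```bash
python3 - <<'E'
from h import *
o=readout.get_obs(); print(o['clock'],o['ee_pos'],o['tcp_rot'],o['qvel'].round(2))
dish(.580,.0155,.085)
p=cv2.imread('pics/dish_side_580.png'); cv2.imwrite('pics/fin.png',cv2.resize(p[100:400,160:560],(800,600)))
p,d,P,K,W=cam('side'); z=P[...,2]
Q=P[(np.hypot(P[...,0]-.58,P[...,1]-.015)<.13)&(z>.02)&(z<.06)&red(p)]; print('pointer',len(Q),np.median(Q,0) if len(Q) else 0)
E
```

```text
26.975 [0.57981578 0.0156905  0.17772233] [-1.79999958e+02 -6.35367190e-03 -9.24921006e+01] [-0.11  0.06 -0.07  0.11  0.07 -0.3 ]
top rim n 298 circle (array([0.57806191, 0.01515665]), np.float64(0.06773332828867554)) z 0.10829344579120832 tilt deg [-0.73656823 -0.19241359]
tab 0 0
ball px 0 0
side rim n 841 circle (array([0.58066569, 0.01442533]), np.float64(0.06961360640508446)) z 0.108799096743449 tilt deg [-0.02915793 -0.08729489]
tab 82 [0.66362488 0.00883774 0.10953887]
ball px 216 [0.57382677 0.00799185 0.12043462]
pointer 32 [0.66736332 0.00722869 0.04095077]
```

View pics/fin.png

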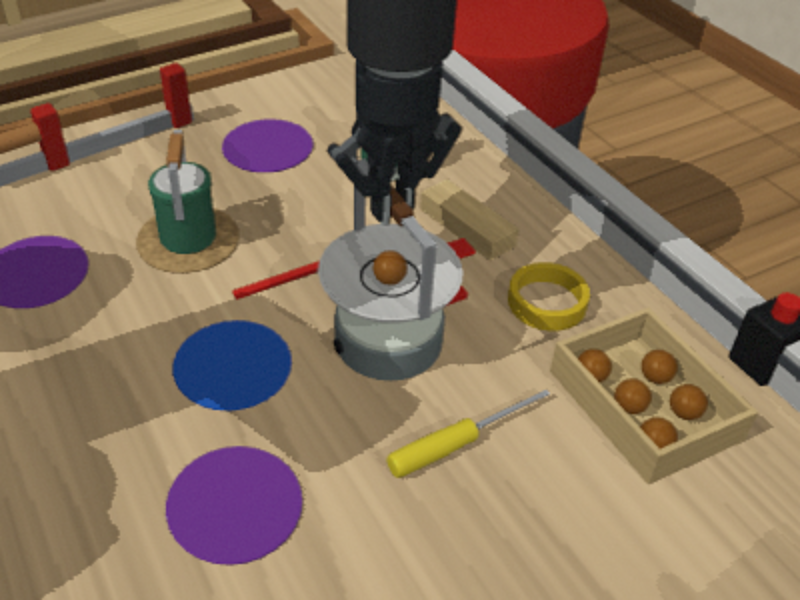

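The dish hangs level over the stand with the ball in the ring at (390,268). The tab at (462,248) is parallel to the pointer below it at (458,295), and the pot stands on the mat with the bystanders in place.

```bash
python3 -c "
from workcell import env
print(env.close_job())"
```

```text
the job is handed in; nothing more can be done
None
```

I handed the job in at about 27 s: the pot stands upright on the cork mat, and the dish is held level about 3.5 cm above the stand, tab in line with the pointer and ball in the middle; I was not shown a verdict.

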